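# Put the gold scale's check weights back on their own stands

## Robot

A 6-joint arm with a two-finger parallel gripper is mounted at the origin on the work surface. World frame = base frame: x ahead of the robot, y to its left, z up, the work surface at z = 0. Lengths are in m, angles in rad, forces in N, time in s.
With the tool pointing down it reaches from about 0.35 to 0.85 m from the base axis. Payload 8.1 kg.
Tool frame: the origin (TCP) lies at the very end of the fingers, on their centre line; the grasp point (between the pads) lies 19 mm behind it (env.grip_point_offset is the distance from the TCP to the grasp point, in m); z points along the fingers, y is the line along which they close (so a half turn about z gives the same grasp; the last joint's range is limited). The gripper opens to 93 mm and grips with 3 to 60 N. Pads are 15 mm wide; open, the fingers measure 128 mm over their backs; the gripper's body (75 mm by 188 mm) begins 65 mm behind the grasp point.
Start: joints at [1.191, 0.13, 1.488, -0, 1.523, -0.085], TCP at [0.174, 0.574, 0.219] pointing down, gripper open.
Joint ranges: [-2.96, 2.96], [-0.89, 2.26], [0.02, 2.5], [-1.34, 4.48], [0, 2.73], [-2.66, 2.66]. Speed limits (rad/s): [2.39, 2.39, 2.79, 3.14, 3.14, 3.14].

## Interface

Orientations are given as [roll, pitch, yaw] about the fixed x, y, z axes, in that order (R = Rz(yaw) Ry(pitch) Rx(roll)).
In Python, from cell import env gives the robot as it stands.
- The arm moves only by the tool drive_tool, never from a script. Its argument "commands" is a list that holds one entry, the list of rows, each a list of 7 numbers: the shift along the tool's x, y, z in units of 40 mm (1.0 is 40 mm), then the turn, a rotation vector about the tool's x, y, z in units of 5 degrees (1.0 is 5 degrees), then the opening, from 0 (shut) to 1 (fully open). In form: [[[x, y, z, wx, wy, wz, jaw], ...]]. A call has 1 to 20 rows; each row shifts and turns the commanded pose from where the row before left it, along the tool's axes as they then stand; what a row does not reach is not made up. A row lasts 1/8 s, in which the tool goes at most 62.5 mm and 10.7 degrees, less where a joint would pass 70% of its speed; a pose out of reach is approached as far as the arm can. A call is refused whole if a number of a shift passes 1 or a number of a turn 1, either way. A call with a gripper value outside its range is refused whole. The fingers move at their own pace and stop on an object; "squeeze" is the grip in N (left out, the last holds). Time passes only in rows, so rows that do not move let the fingers close. It gives the time, the measured TCP pose, the force, the opening and the grip force at its end, in the units of the state.
- env.observe(): the state, without advancing time (a new reading comes with each control period).
- env.capture(name): name is "scene" or "side" or "wrist"; returns a dict with "color" (420x560x3 uint8, red, green, blue), "intrinsics" (3x3 intrinsics, pixels), "k1" (the pictures are not rectified: a ray, as slopes to the right and down, at radius r is drawn at 1 + k1 r^2 times it, then the intrinsics apply), "pose" (4x4, takes a point from camera to world coordinates). Camera axes: x right, y down, z forward; pixel columns grow to the right and rows downward; lengths in m; the calibration is good to about 2 mm. A picture is of the moment at which its call begins. There is no depth.
- env.finish_job(): hands the job in; it is judged then, once.
The state is a dict: "t": time; "joint_positions": joint angles; "joint_velocities": joint speeds; "joint_efforts": joint torques, N m; "ee_pos": TCP position; "tool_rot": TCP orientation; "contact_force": force on the tool from outside, world axes, zero at the start; "moment": the same for the moment, N m; "width": finger opening in m; "grip_force": force on a finger pad.
Only numpy, scipy, OpenCV 4.12 (cv2) and the standard library are available. Lean on these libraries where they do the work, as an engineer would, in place of code of your own. Each camera call takes 0.05 s, during which the arm holds its last target. There are 200 camera calls.

## Task

The four brass check weights of the gold scale have all been put back on the wrong stands: move them round so that each stands upright in the middle of its own stand, the round weights on the round stands and the square weights on the square ones, large on large and small on small. No stand takes two weights, so use the empty cork mat as the free spot on the way; set every weight down gently without tipping it over, and do not knock the little glass sample bottle out of its place.

Things in the scene. Friction and masses are not known exactly. Their poses are not given: they have to be found in the camera images.
- weight_round_large: Loose knobbed brass weight, large round body 50 mm in diameter, body 34 mm high, about 620 g. On top, on the axis, a 12 mm thick neck 14 mm high carries a round knob 20 mm in diameter and 18 mm high: knob from 48 to 66 mm above the underside, its middle 57 mm above. Origin at the centre of the underside, z up. Starts upright on a wrong stand.
- weight_round_small: Loose knobbed brass weight, small round body 32 mm in diameter, body 26 mm high, about 230 g. On top, on the axis, a 12 mm thick neck 14 mm high carries a round knob 20 mm in diameter and 18 mm high: knob from 40 to 58 mm above the underside, its middle 49 mm above. Origin at the centre of the underside, z up. Starts upright on a wrong stand.
- weight_square_large: Loose knobbed brass weight, large square body 48 x 48 mm, body 34 mm high, about 700 g. On top, on the axis, a 12 mm thick neck 14 mm high carries a round knob 20 mm in diameter and 18 mm high: knob from 48 to 66 mm above the underside, its middle 57 mm above. Origin at the centre of the underside, z up. Starts upright on a wrong stand.
- weight_square_small: Loose knobbed brass weight, small square body 30 x 30 mm, body 26 mm high, about 250 g. On top, on the axis, a 12 mm thick neck 14 mm high carries a round knob 20 mm in diameter and 18 mm high: knob from 40 to 58 mm above the underside, its middle 49 mm above. Origin at the centre of the underside, z up. Starts upright on a wrong stand.
- stand_round_large: Fixed flat dark-wood stand, large round disc 104 mm in diameter, 12 mm high. Origin at the centre of its underside, z up, so its top is 12 mm above the origin. Own place of the large round weight.
- stand_round_small: Fixed flat dark-wood stand, small round disc 76 mm in diameter, 12 mm high. Origin at the centre of its underside, z up, so its top is 12 mm above the origin. Own place of the small round weight.
- stand_square_large: Fixed flat dark-wood stand, large square 100 x 100 mm, 12 mm high. Origin at the centre of its underside, z up, so its top is 12 mm above the origin. Own place of the large square weight.
- stand_square_small: Fixed flat dark-wood stand, small square 72 x 72 mm, 12 mm high. Origin at the centre of its underside, z up, so its top is 12 mm above the origin. Own place of the small square weight.
- parking_mat: Fixed oblong cork mat 110 x 80 mm, 4 mm thick, empty at the start: the free spot. Origin at the centre of its underside, z up, top 4 mm above the origin.
- sample_bottle: Loose amber glass sample bottle with black cap, 26 mm in diameter, 55 mm high, standing upright among the stands; not part of the job. Origin at the centre of its underside, z up.
Mind the look-alikes: they are no part of the job. Leave any pink or purple look-alike of the weight_round_small alone.

How it is judged:
At the end, for the whole second after the job is handed in: Each of the four weights stands upright (within 0.1 rad), released and at rest, on the top of the stand of its own shape and size, its centre within 12 mm horizontally of the stand's centre; the sample bottle stands upright (within 0.2 rad) within 25 mm of where it began (horizontal distance between weight_round_large and stand_round_large below 0.012 m and z of weight_round_large in the frame of stand_round_large between 0.009 and 0.016 m and angle between each of weight_round_large, weight_round_small, weight_square_large, weight_square_small's own z axis and vertical below 0.1 rad and linear speed of each of weight_round_large, weight_round_small, weight_square_large, weight_square_small below 0.02 m/s and angular speed of each of weight_round_large, weight_round_small, weight_square_large, weight_square_small below 0.2 rad/s and horizontal distance between weight_round_small and stand_round_small below 0.012 m and z of weight_round_small in the frame of stand_round_small between 0.009 and 0.016 m and horizontal distance between weight_square_large and stand_square_large below 0.012 m and z of weight_square_large in the frame of stand_square_large between 0.009 and 0.016 m and horizontal distance between weight_square_small and stand_square_small below 0.012 m and z of weight_square_small in the frame of stand_square_small between 0.009 and 0.016 m and distance of sample_bottle from where it was at the start of the episode below 0.025 m and angle between sample_bottle's own z axis and vertical below 0.2 rad); the robot touches nothing.
It fails at once if a weight is tipped over or tilted steeply (more than about 35 degrees) (angle between any of weight_round_large, weight_round_small, weight_square_large, weight_square_small's own z axis and vertical above 0.6 rad).
It fails at once if the glass sample bottle is shifted by more than 25 mm or knocked over (distance of sample_bottle from where it was at the start of the episode above 0.025 m or angle between sample_bottle's own z axis and vertical above 0.4 rad).
It fails at once if a weight is dropped or banged down: more than 110 N on a stand or on the mat (contact force between any of stand_round_large, stand_round_small, stand_square_large, stand_square_small, parking_mat and anything else above 110 N).
It also fails if it takes over 144 s, if anything falls off the work surface, if the arm or the gripper's body presses on something with over 40 N, if the wrist force passes 120 N, or if a joint passes its speed limit or range.

## Working session

There is one attempt and no reset: what is moved stays moved. The work goes in short steps, Python scripts to look and compute and a tool call to move; the robot and the scene stay as the last step left them, time stands still between calls to the robot, and variables do not carry over. Pictures are saved under pics/ and viewed, at most 14 in all, crops included, and the job is handed in when it is done.

Besides the shell and the picture viewer there is one more tool, called after "Emit:" as name(argument=value, ...), one argument or row to a line, values as JSON. drive_tool: Moves the arm, as the interface text tells. Its arguments: {"type":"object","properties":{"commands":{"type":"array"},"squeeze":{"type":"number"}},"required":["commands"]}

```bash
mkdir -p pics; ls; cat > h.py <<'E'
from cell import env
import numpy as np, cv2, pickle
def snap(n,tag):
    c=env.capture(n); pickle.dump(c,open(f'pics/{tag}.pkl','wb')); cv2.imwrite(f'pics/{tag}.png',c['color'][:,:,::-1]); return c
def load(tag): return pickle.load(open(f'pics/{tag}.pkl','rb'))
def ray(c,u,v):
    K=np.array(c['intrinsics']);D=np.array([c['k1'],0,0,0,0.])
    p=cv2.undistortPoints(np.array([[[u,v]]],float),K,D)[0,0]
    T=np.array(c['pose']); return T[:3,3],T[:3,:3]@np.array([p[0],p[1],1])
def at(c,u,v,z):
    o,d=ray(c,u,v); return o+d*(z-o[2])/d[2]
def proj(c,P):
    K=np.array(c['intrinsics']);D=np.array([c['k1'],0,0,0,0.]);T=np.linalg.inv(np.array(c['pose']))
    r,_=cv2.Rodrigues(T[:3,:3]); return cv2.projectPoints(np.array(P,float).reshape(-1,1,3),r,T[:3,3],K,D)[0][:,0]
E
python3 - <<'E'
from h import *
for n in('scene','side','wrist'):
    c=snap(n,n+'0'); print(n,np.round(c['pose'],3).tolist(),c['k1'],np.round(c['intrinsics'],1).tolist())
print(env.observe())
a=cv2.imread('pics/scene0.png');cv2.imwrite('pics/s0b.png',cv2.resize(a,(800,600),interpolation=cv2.INTER_CUBIC))
E
```

```text
pics
scene [[-0.014, 0.763, -0.646, 1.094], [1.0, 0.011, -0.009, 0.015], [-0.0, -0.646, -0.763, 0.69], [0.0, 0.0, 0.0, 1.0]] -0.09955595857446548 [[524.2, 0.0, 275.5], [0.0, 524.2, 213.3], [0.0, 0.0, 1.0]]
side [[-0.987, -0.132, 0.093, 0.459], [-0.162, 0.779, -0.606, 0.537], [0.008, -0.613, -0.79, 0.726], [0.0, 0.0, 0.0, 1.0]] -0.09682760690481122 [[469.0, 0.0, 277.6], [0.0, 469.0, 210.1], [0.0, 0.0, 1.0]]
wrist [[0.29, 0.917, 0.272, 0.097], [0.957, -0.277, -0.085, 0.597], [-0.002, 0.285, -0.958, 0.384], [0.0, 0.0, 0.0, 1.0]] -0.038912357014591524 [[377.5, 0.0, 278.5], [0.0, 377.5, 205.8], [0.0, 0.0, 1.0]]
{'t': 0.15, 'joint_positions': array([ 1.19060402e+00,  1.30993618e-01,  1.48900433e+00, -3.32827692e-05,
        1.52298449e+00, -8.54238270e-02]), 'joint_velocities': array([ 0.00119806, -0.0033594 , -0.00434565, -0.00086393, -0.00209725,
       -0.00066988]), 'joint_efforts': array([ 1.64655765e-03, -5.60471892e+01, -4.92335916e+01,  7.68901594e-02,
        3.05192918e-02, -9.11698407e-05]), 'ee_pos': array([0.17415769, 0.57372583, 0.21783849]), 'tool_rot': array([-3.14020511e+00, -8.54546363e-05,  2.84682573e+00]), 'contact_force': array([-0.57878134, -0.47669092, -0.2537106 ]), 'moment': array([0.0315609 , 0.04088269, 0.01347156]), 'grip_force': 0.0, 'width': 0.09262950488585472}
```

View pics/s0b.png

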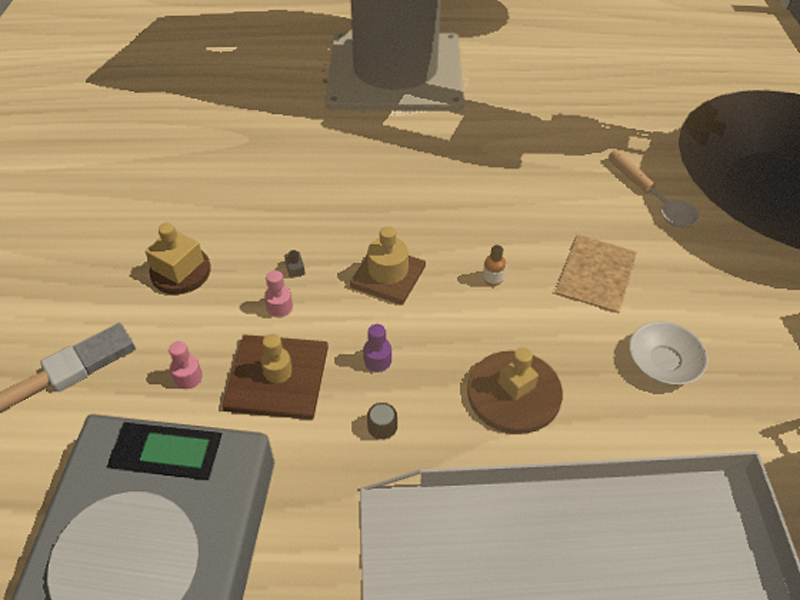

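View pics/side0.png

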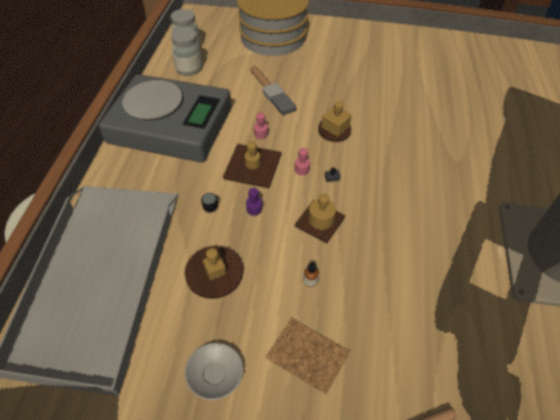

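The view is 1.43x enlarged. It shows the large square weight on the small round stand (175,265), and the large round weight on the small square stand (388,265). The small round weight (brass, 275,360) is on the large square stand, and the small square weight (518,375) is on the large round stand. The mat is at (597,272) and the bottle at (495,265). The pink (278,293; 184,365) and purple (377,348) knobbed pieces are look-alikes. The only brass small round one is at (275,360), and I'll confirm it in a crop.

```bash
python3 - <<'E'
from h import *
a=cv2.imread('pics/scene0.png')
cv2.imwrite('pics/cA.png',cv2.resize(a[150:300,95:305],(798,570),interpolation=cv2.INTER_CUBIC))
cv2.imwrite('pics/cB.png',cv2.resize(a[155:305,240:450],(798,570),interpolation=cv2.INTER_CUBIC))
E
```

```text
(no output)
```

View pics/cA.png

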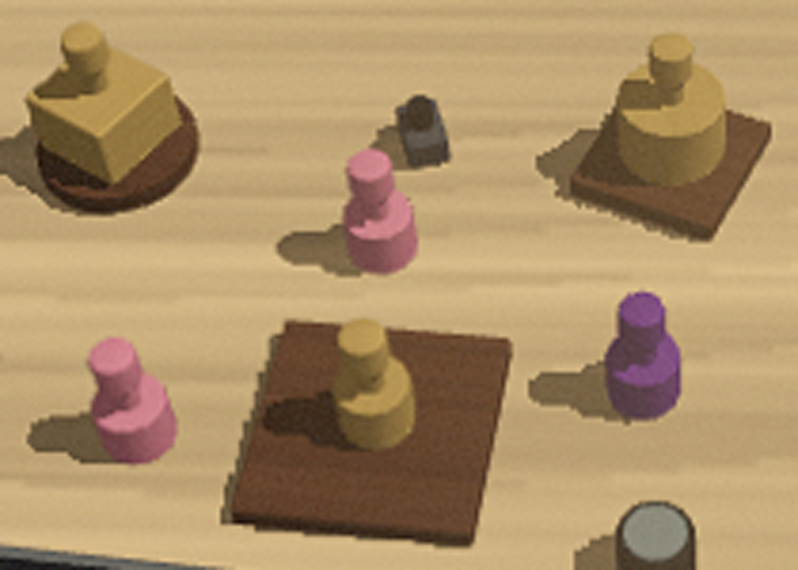

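View pics/cB.png

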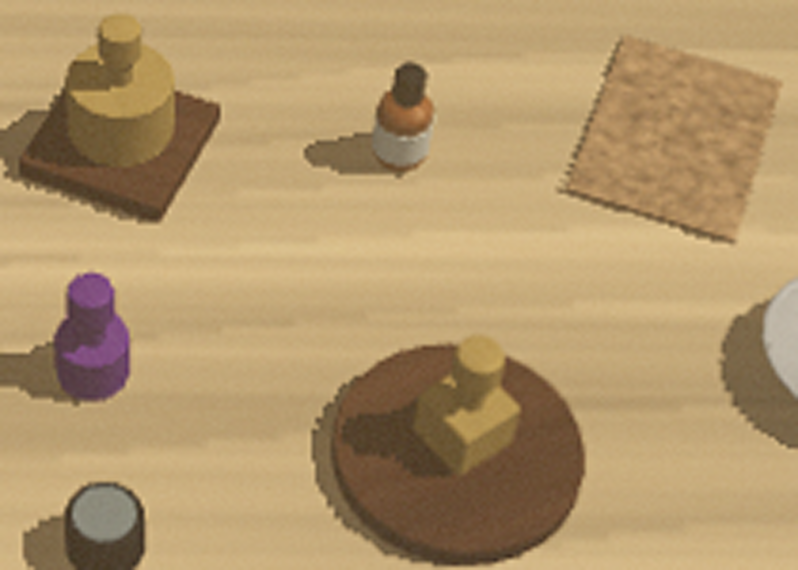

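Brass small round weight confirmed: it is at crop A (364,335), and pink and purple stay alone. Next I compute positions from the crop pixels and check them against the given sizes.

```bash
python3 - <<'E'
from h import *
from scipy.optimize import least_squares
c=load('scene0')
A=lambda u,v:(95+u/3.8,150+v/3.8); B=lambda u,v:(240+u/3.8,155+v/3.8)
f=lambda n,p,z:print(n,np.round(at(c,*p,z)[:2],4))
K={'SL':(A(83,37),.078),'LR':(A(670,47),.078),'LRb':(B(119,28),.078),'SR':(A(364,335),.070),'SS':(B(481,351),.070),'bottle':(B(410,72),.055)}
for n,(p,z) in K.items(): f('knobtop '+n,p,z)
q=lambda P,z:np.array([at(c,*p,z)[:2] for p in P])
P=q([A(287,322),A(511,341),A(473,530),A(234,512)],.012);print('sqL',P.mean(0),np.linalg.norm(P-np.roll(P,1,0),axis=1))
P=q([B(625,37),B(780,82),B(735,240),B(565,190)],.004);print('mat',P.mean(0),np.linalg.norm(P-np.roll(P,1,0),axis=1))
P=q([A(771,124),A(711,224),A(573,180)],.012);print('sqS',(P[0]+P[2])/2,np.linalg.norm(P[0]-P[1]),np.linalg.norm(P[1]-P[2]))
def circ(n,P,r):
    P=q(P,.012);s=least_squares(lambda x:np.hypot(*(P-x).T)-r,P.mean(0));print(n,s.x,s.fun)
circ('rL',[B(333,440),B(584,445),B(455,343),B(460,548),B(350,500),B(560,510)],.052)
circ('rS',[A(38,148),A(198,140),A(110,197),A(170,180),A(60,180)],.038)
# side view: orange check with knobs
s=load('side0')
for n,p,z in[('SL',(338,104),.078),('LR',(323,199),.078),('SR',(253,145),.07),('SS',(212,253),.07),('bottlecap',(313,264),.055)]: print('side',n,np.round(at(s,*p,z)[:2],4))
E
```

```text
knobtop SL [ 0.4615 -0.2626]
knobtop LR [ 0.4653 -0.001 ]
knobtop LRb [ 0.4653 -0.001 ]
knobtop SR [ 0.6201 -0.1183]
knobtop SS [0.6336 0.1425]
knobtop bottle [0.4678 0.129 ]
sqL [ 0.62153337 -0.12029144] [0.09729677 0.09824034 0.09514675 0.09732524]
mat [0.45633694 0.26164533] [0.10947777 0.07756544 0.10806531 0.07930297]
sqS [4.66770725e-01 1.34361759e-04] 0.06820788677697191 0.06831917899529523
rL [0.63661363 0.13978361] [-0.00158191  0.00054786 -0.00159498 -0.00150686  0.00132281 -0.00126717]
rS [ 0.46012047 -0.25976466] [ 0.00112536 -0.00093995  0.00014774  0.00135504 -0.00164649]
side SL [ 0.4542 -0.265 ]
side LR [0.4594 0.002 ]
side SR [ 0.6108 -0.1192]
side SS [0.6287 0.141 ]
side bottlecap [0.4615 0.1249]
```

Emit:
drive_tool(
  commands=[
    [[0,0,0,0,0,-0.68,0.6],[0,0,0,0,0,-0.68,0.6],[0,0,0,0,0,-0.68,0.6],[0,0,0,0,0,-0.68,0.6],[0,0,0,0,0,-0.66,0.6],[-0.7,-0.785,0,0,0,0,0.6],[-0.7,-0.785,0,0,0,0,0.6],[-0.7,-0.785,0,0,0,0,0.6],[-0.7,-0.785,0,0,0,0,0.6],[-0.7,-0.785,0,0,0,0,0.6],[-0.7,-0.785,0,0,0,0,0.6],[-0.7,-0.785,0,0,0,0,0.6],[-0.7,-0.785,0,0,0,0,0.6],[-0.7,-0.785,0,0,0,0,0.6],[-0.7,-0.785,0,0,0,0,0.6],[0,0,0,0,0,0,0.6]],
  ],
  squeeze=40,
)

```text
t: 2.15
ee_pos: [0.4557, 0.258, 0.2182]
tool_rot: [-3.141, -0.0, 3.138]
contact_force: [-0.2, 0.8, -0.3]
width: 0.0559
grip_force: 0.0
```

Emit:
drive_tool(
  commands=[
    [[0,-0.87,0,0,0,0,0.6],[0,-0.87,0,0,0,0,0.6],[0,-0.87,0,0,0,0,0.6],[0,-0.87,0,0,0,0,0.6],[0,-0.87,0,0,0,0,0.6],[0,-0.87,0,0,0,0,0.6],[0,-0.87,0,0,0,0,0.6],[0,-0.87,0,0,0,0,0.6],[0,-0.87,0,0,0,0,0.6],[0,-0.87,0,0,0,0,0.6],[0,-0.87,0,0,0,0,0.6],[0,-0.87,0,0,0,0,0.6],[0,-0.87,0,0,0,0,0.6],[0,-0.87,0,0,0,0,0.6],[0,-0.87,0,0,0,0,0.6],[0,0,0,0,0,0,0.6],[0,0,0,0,0,0,0.6]],
  ],
)

```text
t: 4.28
ee_pos: [0.4546, -0.2607, 0.2184]
tool_rot: [3.141, -0.0, -3.141]
contact_force: [0.2, 0.2, -0.2]
width: 0.056
grip_force: 0.0
```

```bash
python3 - <<'E'
from h import *
o=env.observe();print(o['t'],o['joint_positions'],o['ee_pos'],o['tool_rot'])
c=snap('wrist','w1');print(np.round(c['pose'],3).tolist())
print(proj(c,[[.4615,-.2626,.078],[.46,-.26,.012],[.6215,-.120,.012]]))
E
```

```text
4.275 [-6.19050039e-01 -7.49096672e-02  1.69782110e+00  5.57708282e-04
  1.51953849e+00 -2.19030255e+00] [ 0.45455091 -0.26073236  0.21836428] [ 3.14064144e+00 -3.74582120e-04 -3.14116510e+00]
[[-0.001, 0.959, 0.285, 0.374], [1.0, 0.001, 0.001, -0.261], [0.0, 0.285, -0.959, 0.385], [0.0, 0.0, 0.0, 1.0]]
[[276.11899064 201.24140156]
 [279.06551797 181.98199995]
 [401.42843365 320.3617156 ]]
```

View pics/w1.png

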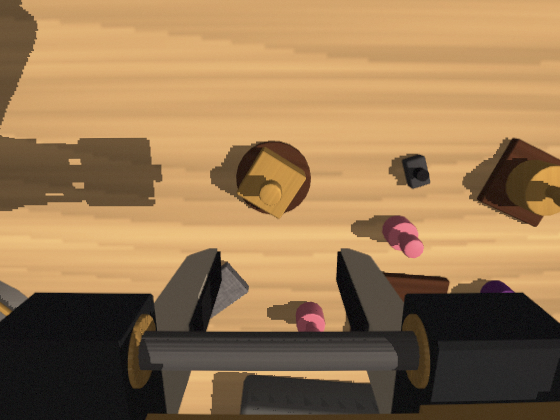

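The knob top in the wrist view is at about (270,190), where I predicted (276,201). The stand centre is at about (274,178), where I predicted (279,182). I'll refine with an enlarged composite of the wrist and side views.

```bash
python3 - <<'E'
from h import *
a=cv2.imread('pics/w1.png')[130:230,220:330]; b=cv2.imread('pics/side0.png')[90:290,180:360]
a=cv2.resize(a,(330,300),interpolation=cv2.INTER_CUBIC); b=cv2.resize(b,(450,500),interpolation=cv2.INTER_CUBIC)
o=np.zeros((600,800,3),np.uint8);o[:300,:330]=a;o[:500,340:790]=b
cv2.imwrite('pics/comp.png',o)
E
```

```text
(no output)
```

View pics/comp.png

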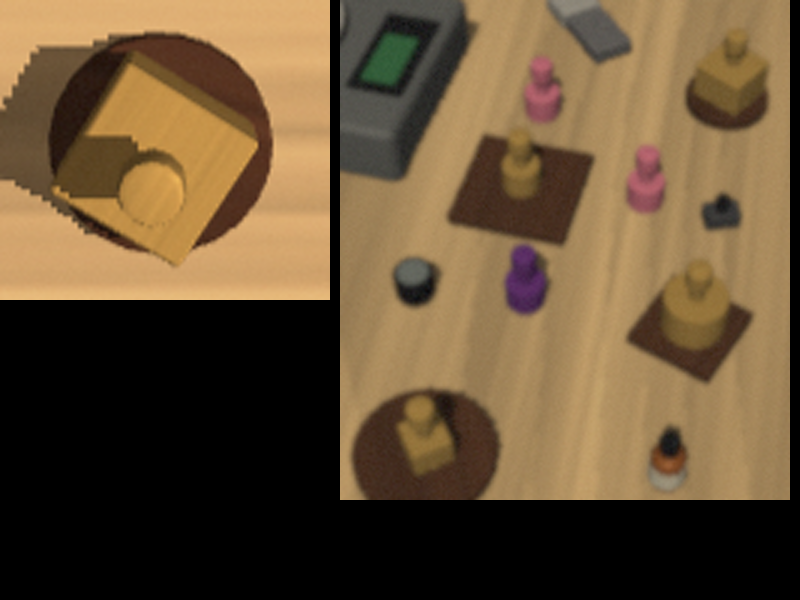

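```bash
python3 - <<'E'
from h import *
from scipy.optimize import least_squares
c,s,w=load('scene0'),load('side0'),load('w1')
A=lambda u,v:(95+u/3.8,150+v/3.8); B=lambda u,v:(240+u/3.8,155+v/3.8); S=lambda u,v:(180+(u-340)/2.5,90+v/2.5)
def tri(n,L):
    f=lambda X:np.concatenate([proj(cc,X)[0]-p for cc,p in L]); r=least_squares(f,[.5,0,.05]);print(n,np.round(r.x,4),np.round(r.fun,1))
tri('SL',[(c,A(83,37)),(s,S(735,36)),(w,(270.7,193.3))])
tri('SR',[(c,A(364,335)),(s,S(519,133))]);tri('LR',[(c,A(670,47)),(s,S(699,268))]);tri('SS',[(c,B(481,351)),(s,S(420,402))])
tri('sqLcorner',[(c,A(287,322)),(s,S(593,157))])
print('w SL',at(w,270.7,193.3,.078),'rS',at(w,273.5,177.3,.012))
for n,P in[('sqL',[(487,137),(593,157),(562,240),(449,217)]),('sqS',[(751,318),(628,338)]),('rL',[(352,452),(498,452)])]:
    print('side',n,np.mean([at(s,*S(*p),.012)[:2] for p in P],0))
E
```

```text
SL [ 0.4556 -0.2669  0.0734] [-1.1 -0.5 -0.8  0.6  0.4 -0.2]
SR [ 0.6166 -0.1205  0.0683] [-1.  -1.2 -1.3  1.6]
LR [ 0.46   -0.0024  0.0749] [-0.8 -0.9 -0.8  1. ]
SS [0.6315 0.1404 0.0705] [-1.5 -1.3 -1.6  1.5]
sqLcorner [ 0.5624 -0.1681  0.005 ] [-0.6 -0.6 -0.7  0.9]
w SL [ 0.4545738  -0.26714421  0.078     ] rS [ 0.455172   -0.26561567  0.012     ]
side sqL [ 0.61273352 -0.12028866]
side sqS [0.45952131 0.00243215]
side rL [0.63132658 0.1413754 ]
```

Emit:
drive_tool(
  commands=[
    [[0,-0.16,0.5,0,0,0,0.6],[0,0,0.8,0,0,0,0.6],[0,0,0.8,0,0,0,0.6],[0,0,0.6,0,0,0,0.6],[0,0,0.4,0,0,0,0.6],[0,0,0.2,0,0,0,0.6],[0,0,0,0,0,0,0.6],[0,0,0,0,0,0,0.6]],
  ],
)

```text
t: 5.32
ee_pos: [0.4551, -0.2687, 0.0877]
tool_rot: [-3.141, 0.001, -3.141]
contact_force: [-0.0, 0.1, -0.2]
width: 0.0557
grip_force: 0.0
```

```bash
python3 - <<'E'
from h import *
a=snap('scene','s2')['color'][140:230,85:180,::-1]; b=snap('wrist','w2')['color'][:,:,::-1]
o=np.zeros((420,800,3),np.uint8);o[:360,:380]=cv2.resize(a,(380,360),interpolation=cv2.INTER_CUBIC);o[:315,380:800]=cv2.resize(b,(420,315))
cv2.imwrite('pics/c2.png',o)
E
```

```text
(no output)
```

View pics/c2.png

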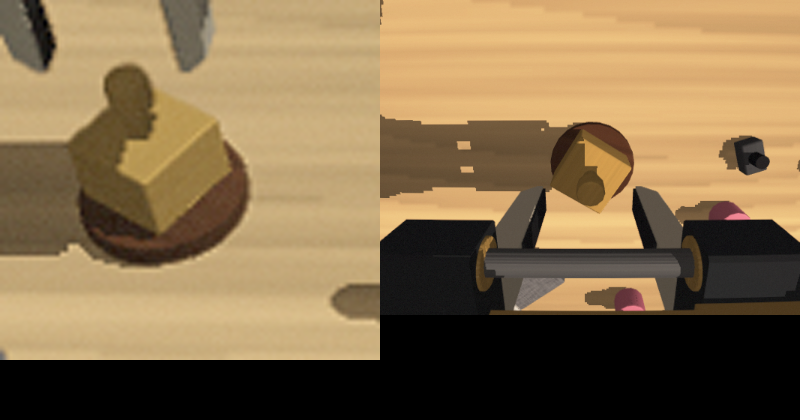

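Crop: the knob top (wrist pixel about (281,248)) sits centred between the fingertips. The fingers are still above it, because my z sum was short.

```bash
python3 - <<'E'
from h import *
w=load('w2');print(at(w,281,248,.078),w['pose'][:3,3],env.observe()['ee_pos'])
E
```

```text
[ 0.4495212  -0.26739829  0.078     ] [ 0.37463462 -0.26839512  0.25404535] [ 0.45511909 -0.26870994  0.08772451]
```

Emit:
drive_tool(
  commands=[
    [[0,0,0.4,0,0,0,0.6],[0,0,0.3,0,0,0,0.6],[0,0,0.2,0,0,0,0.6],[0,0,0,0,0,0,0.6],[0,0,0,0,0,0,0.6],[0,0,0,0,0,0,0]],
  ],
)

```text
t: 6.18
ee_pos: [0.4548, -0.2685, 0.0512]
tool_rot: [-3.141, 0.001, -3.141]
contact_force: [0.0, 0.1, 0.4]
width: 0.0504
grip_force: 0.0
```

Emit:
drive_tool(
  commands=[
    [[0.05,0,0,0,0,0,0.3],[0,0,0,0,0,0,0.2],[0,0,0,0,0,0,0.1],[0,0,0,0,0,0,0],[0,0,0,0,0,0,0],[0,0,0,0,0,0,0],[0,0,0,0,0,0,0]],
  ],
)

```text
t: 7.05
ee_pos: [0.4525, -0.268, 0.0507]
tool_rot: [3.141, -0.0, -3.141]
contact_force: [-0.5, 4.0, 3.0]
width: 0.0194
grip_force: 40.0
```

```bash
python3 - <<'E'
from h import *
print(env.observe()['ee_pos'])
a=snap('scene','s3')['color'][140:230,85:180,::-1]; b=snap('wrist','w3')['color'][150:350,170:390,::-1]
o=np.zeros((420,800,3),np.uint8);o[:360,:380]=cv2.resize(a,(380,360),interpolation=cv2.INTER_CUBIC);o[:380,380:798]=cv2.resize(b,(418,380))
cv2.imwrite('pics/c3.png',o)
E
```

```text
[ 0.45248346 -0.26801552  0.05071387]
```

View pics/c3.png

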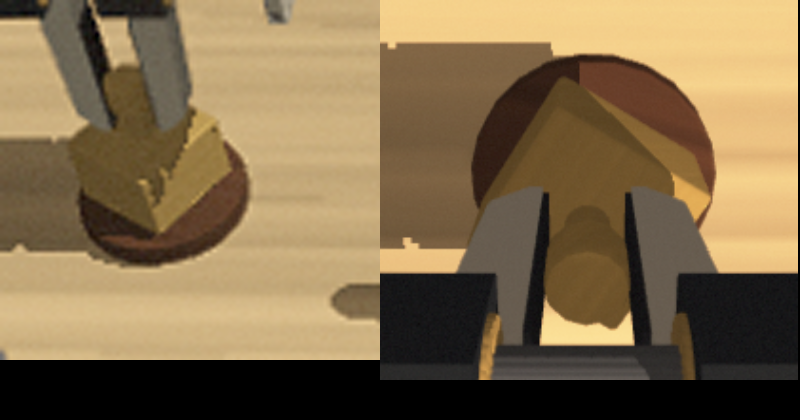

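Gripped at the knob (width 19.4 mm), with the weight upright. Now lift and carry it to the mat.

Emit:
drive_tool(
  commands=[
    [[0,0,-0.2,0,0,0,0],[0,0,-0.4,0,0,0,0],[0,0,-0.6,0,0,0,0],[0,0,-0.6,0,0,0,0],[0,0,-0.6,0,0,0,0],[0,0,-0.4,0,0,0,0],[0,0,-0.2,0,0,0,0],[0,0.3,0,0,0,0,0],[0,0.6,0,0,0,0,0],[0,0.8,0,0,0,0,0],[0,0.8,0,0,0,0,0],[0,0.8,0,0,0,0,0],[0,0.8,0,0,0,0,0],[0,0.8,0,0,0,0,0],[0,0.8,0,0,0,0,0]],
  ],
)

```text
t: 9.02
ee_pos: [0.4512, -0.0384, 0.1693]
tool_rot: [3.141, -0.002, -3.141]
contact_force: [1.3, 0.3, -5.6]
width: 0.0193
grip_force: 40.0
```

Emit:
drive_tool(
  commands=[
    [[0,0.8,0,0,0,0,0],[0,0.8,0,0,0,0,0],[0,0.8,0,0,0,0,0],[0,0.8,0,0,0,0,0],[0,0.8,0,0,0,0,0],[0,0.8,0,0,0,0,0],[0,0.8,0,0,0,0,0],[0,0.6,0,0,0,0,0],[0,0.3,0,0,0,0,0],[0,0,0,0,0,0,0],[0,0,0,0,0,0,0],[0,0,0,0,0,0,0]],
  ],
)

```text
t: 10.52
ee_pos: [0.4525, 0.219, 0.1706]
tool_rot: [-3.141, -0.0, 3.141]
contact_force: [0.6, 0.2, -5.7]
width: 0.0191
grip_force: 40.0
```

```bash
python3 - <<'E'
from h import *
o=env.observe();print(o['t'],o['joint_positions'],o['ee_pos'],o['tool_rot'],o['contact_force'])
c=snap('wrist','w4');b=c['color'][:,:,::-1]
cv2.imwrite('pics/w4b.png',cv2.resize(b,(800,600),interpolation=cv2.INTER_CUBIC))
E
```

```text
10.525 [ 3.48886174e-01 -1.07496085e-01  1.81608229e+00 -2.30487614e-04
  1.43312283e+00 -1.22100257e+00] [0.4524502  0.21897699 0.1705845 ] [-3.14133829e+00 -3.11014834e-05  3.14071671e+00] [ 0.61707404  0.17554443 -5.65261511]
```

View pics/w4b.png

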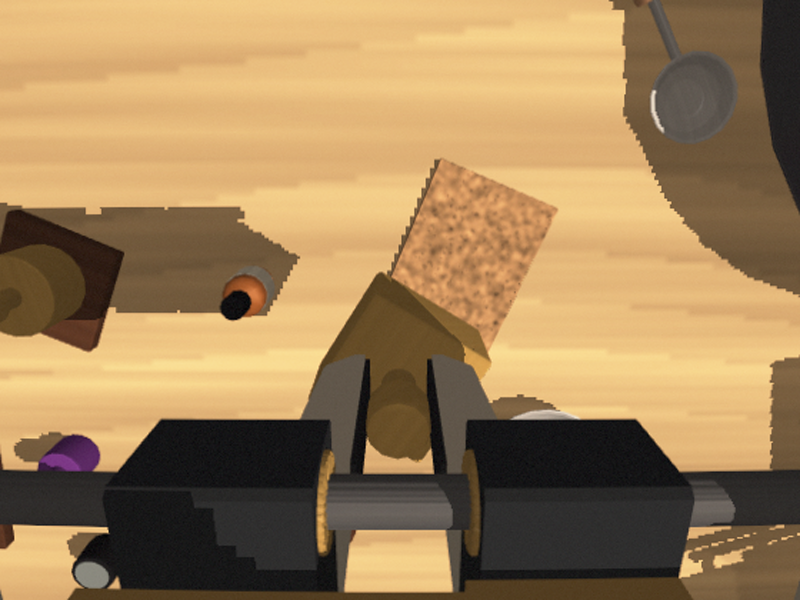

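Wrist view (1.43x): the weight is held upright. Mat corners are at (437,158) and (557,210), the bottle is at (240,295), well clear, and I need about 4 cm more in y.

```bash
python3 - <<'E'
from h import *
w=load('w4');k=1.42857
T,R,L=[at(w,u/k,v/k,.004)[:2] for u,v in((437,158),(557,210),(390,278))]
d=(R-T);print(np.linalg.norm(d)); d/=np.linalg.norm(d);n=np.array([d[1],-d[0]])
n*=np.sign(n@(L-T)); print('mat',(T+R)/2+n*.055)
print('bottle',at(w,235/k,304/k,.055))
P=[at(w,u/k,v/k,.012)[:2] for u,v in((123,252),(94,350),(13,210))];print('sqS corners',P,(P[1]+P[2])/2)
E
```

```text
0.08103395421306457
mat [0.45238551 0.25877987]
bottle [0.46186227 0.1292683  0.055     ]
sqS corners [array([0.44169009, 0.04817438]), array([0.50736245, 0.01894336]), array([ 0.41509751, -0.01738964])] [0.46122998 0.00077686]
```

Emit:
drive_tool(
  commands=[
    [[0,0.5,0,0,0,0,0],[0,0.5,0.3,0,0,0,0],[0,0,0.6,0,0,0,0],[0,0,0.6,0,0,0,0],[0,0,0.6,0,0,0,0],[0,0,0.4,0,0,0,0],[0,0,0.2,0,0,0,0],[0,0,0.2,0,0,0,0],[0,0,0,0,0,0,0],[0,0,0.1,0,0,0,0],[0,0,0.06,0,0,0,0],[0,0,0.05,0,0,0,0],[0,0,0.04,0,0,0,0],[0,0,0,0,0,0,0],[0,0,0,0,0,0,0]],
  ],
)

```text
t: 12.45
ee_pos: [0.4525, 0.2598, 0.0447]
tool_rot: [3.142, 0.0, -3.141]
contact_force: [-0.4, 0.2, -6.1]
width: 0.0188
grip_force: 40.0
```

Emit:
drive_tool(
  commands=[
    [[0,0,0.03,0,0,0,0],[0,0,0.02,0,0,0,0],[0,0,0,0,0,0,0],[0,0,0,0,0,0,0]],
  ],
)

```text
t: 12.95
ee_pos: [0.4524, 0.2599, 0.0427]
tool_rot: [3.141, 0.0, -3.141]
contact_force: [-0.6, 0.2, -4.2]
width: 0.0186
grip_force: 40.0
```

Emit:
drive_tool(
  commands=[
    [[0,0,0.02,0,0,0,0],[0,0,0,0,0,0,0],[0,0,0,0,0,0,0.5],[0,0,0,0,0,0,0.5],[0,0,0,0,0,0,0.5],[0,0,-0.4,0,0,0,0.5],[0,0,-0.7,0,0,0,0.5],[0,0,-0.7,0,0,0,0.5],[0,0,-0.7,0,0,0,0.5],[0,0,-0.7,0,0,0,0.5],[0,0,0,0,0,0,0.5]],
  ],
)

```text
t: 14.32
ee_pos: [0.4543, 0.2607, 0.1738]
tool_rot: [3.139, 0.006, -3.141]
contact_force: [-0.4, 0.7, 0.7]
width: 0.0466
grip_force: 0.0
```

Emit:
drive_tool(
  commands=[
    [[-0.33,-0.8,0,0,0,0,0.5],[-0.33,-0.8,0,0,0,0,0.5],[-0.33,-0.8,0,0,0,0,0.5],[-0.33,-0.8,0,0,0,0,0.5],[-0.33,-0.8,0,0,0,0,0.5],[-0.33,-0.8,0,0,0,0,0.5],[-0.33,-0.8,0,0,0,0,0.5],[-0.33,-0.8,0,0,0,0,0.5],[-0.33,-0.8,0,0,0,0,0.5],[-0.33,-0.8,0,0,0,0,0.5],[-0.33,-0.8,0,0,0,0,0.5],[-0.33,-0.7,0,0,0,0,0.5],[0,0,0,0,0,0,0.5],[0,0,0,0,0,0,0.5]],
  ],
)

```text
t: 16.08
ee_pos: [0.6102, -0.1196, 0.169]
tool_rot: [3.141, -0.001, -3.142]
contact_force: [-0.9, 0.3, -0.3]
width: 0.0465
grip_force: 0.0
```

```bash
python3 - <<'E'
from h import *
o=env.observe();print(o['t'],o['joint_positions'],o['ee_pos'])
c=snap('wrist','w5');b=c['color'][:,:,::-1]
cv2.imwrite('pics/w5b.png',cv2.resize(b,(800,600),interpolation=cv2.INTER_CUBIC))
E
```

```text
16.075 [-2.76214884e-01  2.16717940e-01  1.48280557e+00  3.53401783e-04
  1.44365041e+00 -1.84706576e+00] [ 0.61019238 -0.11961079  0.1689783 ]
```

View pics/w5b.png

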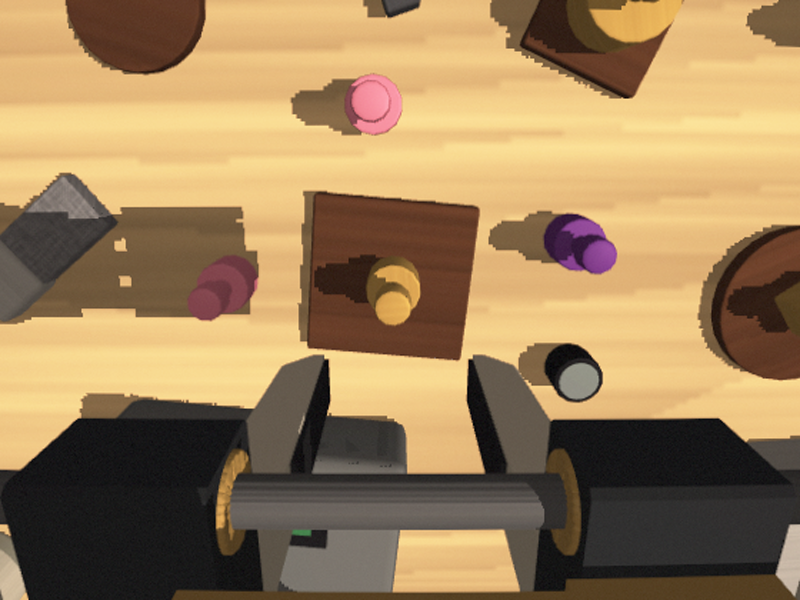

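Wrist view (1.43x): the small round knob top is at (394,306). The large square stand corners are at (313,192), (479,207), (461,360) and (307,345). The pinks (373,100; 220,290) and the purple (585,245) are clear.

```bash
python3 - <<'E'
from h import *
w=load('w5');k=1.42857
a=lambda u,v,z:at(w,u/k,v/k,z)[:2]
P=np.array([a(u,v,.012) for u,v in((313,193),(478,208),(461,358),(308,345))]);print('sqL',P.mean(0),np.linalg.norm(P-np.roll(P,1,0),axis=1))
print('SR',a(394,306,.070))
print('rS bottom edge',a(146,72,.012),a(205,20,.012))
print('purple',a(598,256,.058),'rL left',a(712,316,.012))
E
```

```text
sqL [ 0.61627317 -0.12434112] [0.09713831 0.09876544 0.0972434  0.09930928]
SR [ 0.61522769 -0.12149607]
rS bottom edge [ 0.49510083 -0.2619772 ] [ 0.46848801 -0.22588475]
purple [ 0.59130444 -0.01373148] rL left [0.64054587 0.08222148]
```

Emit:
drive_tool(
  commands=[
    [[-0.12,-0.05,0.5,0,0,0,0.5],[0,0,0.7,0,0,0,0.5],[0,0,0.7,0,0,0,0.5],[0,0,0.6,0,0,0,0.5],[0,0,0.4,0,0,0,0.5],[0,0,0.23,0,0,0,0.5],[0,0,0,0,0,0,0.5],[0,0,0,0,0,0,0.5],[0,0,0,0,0,0,0.2],[0,0,0,0,0,0,0.1],[0,0,0,0,0,0,0],[0,0,0,0,0,0,0],[0,0,0,0,0,0,0],[0,0,0,0,0,0,0]],
  ],
)

```text
t: 17.88
ee_pos: [0.6158, -0.1223, 0.0449]
tool_rot: [-3.141, 0.0, -3.141]
contact_force: [0.4, 0.2, 2.4]
width: 0.0192
grip_force: 40.0
```

Emit:
drive_tool(
  commands=[
    [[0,0,-0.2,0,0,0,0],[0,0,-0.4,0,0,0,0],[0,0,-0.6,0,0,0,0],[0,0,-0.6,0,0,0,0],[0,0,-0.6,0,0,0,0],[0,0,-0.4,0,0,0,0],[0,0,-0.2,0,0,0,0],[0.4,-0.35,0,0,0,0,0],[0.6,-0.53,0,0,0,0,0],[0.6,-0.53,0,0,0,0,0],[0.6,-0.53,0,0,0,0,0],[0.6,-0.53,0,0,0,0,0],[0.6,-0.53,0,0,0,0,0],[0.4,-0.38,0,0,0,0,0],[0.21,-0.17,0,0,0,0,0],[0,0,0,0,0,0,0],[0,0,0,0,0,0,0]],
  ],
)

```text
t: 20.0
ee_pos: [0.4557, -0.2637, 0.1646]
tool_rot: [3.141, 0.0, -3.141]
contact_force: [-0.0, 0.8, -2.7]
width: 0.0193
grip_force: 40.0
```

Emit:
drive_tool(
  commands=[
    [[0,0,0.2,0,0,0,0],[0,0,0.4,0,0,0,0],[0,0,0.6,0,0,0,0],[0,0,0.6,0,0,0,0],[0,0,0.5,0,0,0,0],[0,0,0.3,0,0,0,0],[0,0,0.2,0,0,0,0],[0,0,0.05,0,0,0,0],[0,0,0,0,0,0,0],[0,0,0,0,0,0,0]],
  ],
)

```text
t: 21.25
ee_pos: [0.4558, -0.2646, 0.0514]
tool_rot: [-3.141, 0.001, -3.141]
contact_force: [0.3, -0.8, -2.8]
width: 0.0192
grip_force: 40.0
```

Emit:
drive_tool(
  commands=[
    [[0,0,0.07,0,0,0,0],[0,0,0.04,0,0,0,0],[0,0,0.03,0,0,0,0],[0,0,0.01,0,0,0,0],[0,0,0.01,0,0,0,0],[0,0,0,0,0,0,0],[0,0,0,0,0,0,0]],
  ],
)

```text
t: 22.12
ee_pos: [0.4555, -0.2643, 0.0449]
tool_rot: [-3.141, 0.0, -3.141]
contact_force: [-2.0, 1.6, 5.7]
width: 0.0191
grip_force: 40.0
```

Emit:
drive_tool(
  commands=[
    [[0,0,0,0,0,0,0.5],[0,0,0,0,0,0,0.5],[0,0,0,0,0,0,0.5],[0,0,-0.4,0,0,0,0.5],[0,0,-0.7,0,0,0,0.5],[0,0,-0.7,0,0,0,0.5],[0,0,-0.7,0,0,0,0.5],[0,0,-0.5,0,0,0,0.5],[0,0,0,0,0,0,0.5]],
  ],
)

```text
t: 23.25
ee_pos: [0.4566, -0.2652, 0.1673]
tool_rot: [-3.139, 0.004, -3.141]
contact_force: [0.6, -0.1, -0.8]
width: 0.0462
grip_force: 0.0
```

Emit:
drive_tool(
  commands=[
    [[0.08,0.8,0,0,0,0,0.5],[0,0.9,0,0,0,0,0.5],[0,0.9,0,0,0,0,0.5],[0,0.9,0,0,0,0,0.5],[0,0.9,0,0,0,0,0.5],[0,0.9,0,0,0,0,0.5],[0,0.9,0,0,0,0,0.5],[0,0.9,0,0,0,0,0.5],[0,0.9,0,0,0,0,0.5],[0,0.9,0,0,0,0,0.5],[0,0.9,0,0,0,0,0.5],[0,0.9,0,0,0,0,0.5],[0,0.9,0,0,0,0,0.5],[0,0.9,0,0,0,0,0.5],[0,0.6,0,0,0,0,0.5],[0,0,0,0,0,0,0.5],[0,0,0,0,0,0,0.5]],
  ],
)

```text
t: 25.38
ee_pos: [0.4516, 0.2591, 0.1636]
tool_rot: [-3.141, -0.001, -3.141]
contact_force: [0.1, 0.1, 0.1]
width: 0.0469
grip_force: 0.0
```

Emit:
drive_tool(
  commands=[
    [[-0.02,0.02,0.5,0,0,0,0.5],[0,0,0.7,0,0,0,0.5],[0,0,0.7,0,0,0,0.5],[0,0,0.6,0,0,0,0.5],[0,0,0.3,0,0,0,0.5],[0,0,0.2,0,0,0,0.5],[0,0,0,0,0,0,0.5],[0,0,0,0,0,0,0.5],[0,0,0,0,0,0,0.2],[0,0,0,0,0,0,0.1],[0,0,0,0,0,0,0],[0,0,0,0,0,0,0],[0,0,0,0,0,0,0],[0,0,0,0,0,0,0]],
  ],
)

```text
t: 27.12
ee_pos: [0.4529, 0.2603, 0.0444]
tool_rot: [-3.141, 0.0, -3.142]
contact_force: [0.1, -3.2, 3.4]
width: 0.0191
grip_force: 40.0
```

Emit:
drive_tool(
  commands=[
    [[0,0,-0.2,0,0,0,0],[0,0,-0.4,0,0,0,0],[0,0,-0.6,0,0,0,0],[0,0,-0.6,0,0,0,0],[0,0,-0.6,0,0,0,0],[0,0,-0.4,0,0,0,0],[0,0,-0.2,0,0,0,0],[0,0,0,0,0,0,0]],
  ],
)

```text
t: 28.12
ee_pos: [0.4529, 0.2607, 0.1645]
tool_rot: [3.141, 0.0, -3.141]
contact_force: [0.1, 0.5, -5.9]
width: 0.019
grip_force: 40.0
```

Emit:
drive_tool(
  commands=[
    [[-0.17,-0.4,0,0,0,0,0],[-0.3,-0.7,0,0,0,0,0],[-0.34,-0.8,0,0,0,0,0],[-0.34,-0.8,0,0,0,0,0],[-0.34,-0.8,0,0,0,0,0],[-0.34,-0.8,0,0,0,0,0],[-0.34,-0.8,0,0,0,0,0],[-0.34,-0.8,0,0,0,0,0],[-0.34,-0.8,0,0,0,0,0],[-0.34,-0.8,0,0,0,0,0],[-0.34,-0.8,0,0,0,0,0],[-0.3,-0.7,0,0,0,0,0],[-0.17,-0.4,0,0,0,0,0],[-0.085,-0.215,0,0,0,0,0],[0,0,0,0,0,0,0],[0,0,0,0,0,0,0]],
  ],
)

```text
t: 30.12
ee_pos: [0.616, -0.1231, 0.1641]
tool_rot: [3.141, -0.0, -3.141]
contact_force: [-0.2, 0.3, -6.2]
width: 0.0192
grip_force: 40.0
```

Emit:
drive_tool(
  commands=[
    [[0,0,0.2,0,0,0,0],[0,0,0.4,0,0,0,0],[0,0,0.6,0,0,0,0],[0,0,0.6,0,0,0,0],[0,0,0.4,0,0,0,0],[0,0,0.3,0,0,0,0],[0,0,0.1,0,0,0,0],[0,0,0,0,0,0,0],[0,0,0,0,0,0,0]],
  ],
)

```text
t: 31.25
ee_pos: [0.617, -0.1242, 0.0613]
tool_rot: [-3.141, 0.002, -3.141]
contact_force: [0.7, -1.0, -5.6]
width: 0.0191
grip_force: 40.0
```

Contact is expected at about 0.0524 (0.22 units lower).

Emit:
drive_tool(
  commands=[
    [[0,0,0.1,0,0,0,0],[0,0,0.05,0,0,0,0],[0,0,0.03,0,0,0,0],[0,0,0.02,0,0,0,0],[0,0,0.02,0,0,0,0],[0,0,0,0,0,0,0],[0,0,0,0,0,0,0]],
  ],
)

```text
t: 32.12
ee_pos: [0.6164, -0.1242, 0.0524]
tool_rot: [-3.141, 0.0, -3.141]
contact_force: [-6.0, 0.6, 4.6]
width: 0.0192
grip_force: 40.0
```

Emit:
drive_tool(
  commands=[
    [[0,0,0,0,0,0,0.5],[0,0,0,0,0,0,0.5],[0,0,0,0,0,0,0.5],[0,0,-0.4,0,0,0,0.5],[0,0,-0.7,0,0,0,0.5],[0,0,-0.7,0,0,0,0.5],[0,0,-0.7,0,0,0,0.5],[0,0,-0.5,0,0,0,0.5],[0.64,0.5,0,0,0,0,0.5],[0.66,0.52,0,0,0,0,0.5],[0.66,0.52,0,0,0,0,0.5],[0.66,0.52,0,0,0,0,0.5],[0.66,0.52,0,0,0,0,0.5],[0.66,0.52,0,0,0,0,0.5],[0,0,0,0,0,0,0.5],[0,0,0,0,0,0,0.5]],
  ],
)

```text
t: 34.12
ee_pos: [0.4593, -0.0003, 0.1721]
tool_rot: [-3.141, 0.001, -3.141]
contact_force: [-0.1, 0.1, 0.5]
width: 0.0466
grip_force: 0.0
```

```bash
python3 - <<'E'
from h import *
o=env.observe();print(o['t'],o['joint_positions'],o['ee_pos'])
c=snap('wrist','w6');b=c['color'][:,:,::-1]
cv2.imwrite('pics/w6b.png',cv2.resize(b,(800,600),interpolation=cv2.INTER_CUBIC))
E
```

```text
34.125 [-1.12196771e-01 -2.35555322e-01  1.92645771e+00 -2.33569894e-04
  1.44925604e+00 -1.68338095e+00] [ 4.59285037e-01 -3.11726878e-04  1.72087423e-01]
```

View pics/w6b.png

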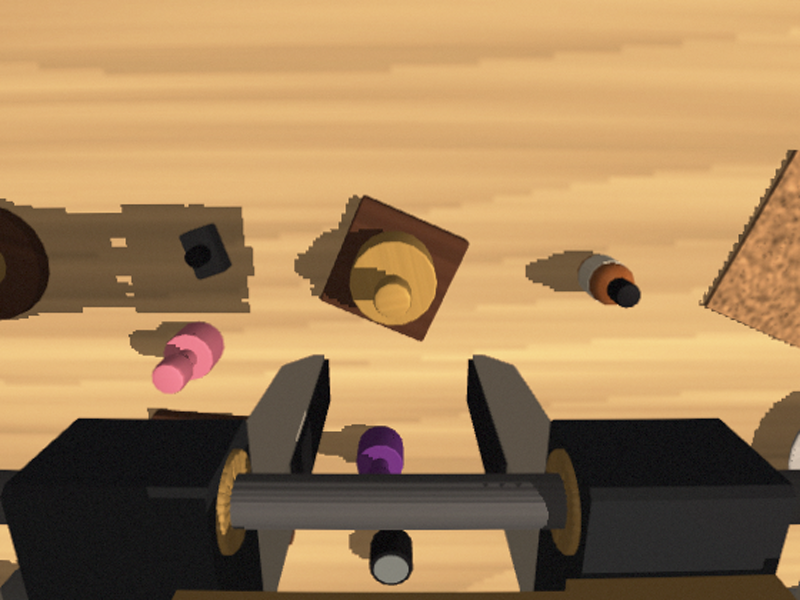

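The large round knob top is at (393,297). The small square stand corners are at (363,196), (469,241), (422,340) and (320,297), and the bottle (610,280) is undisturbed.

```bash
python3 - <<'E'
from h import *
w=load('w6');k=1.42857
a=lambda u,v,z:at(w,u/k,v/k,z)[:2]
P=np.array([a(u,v,.012) for u,v in((363,197),(468,241),(421,338),(321,297))]);print('sqS',P.mean(0),np.linalg.norm(P-np.roll(P,1,0),axis=1))
print('LR',a(393,297,.078),a(393,245,.046))
print('bottle',a(625,292,.055))
E
```

```text
sqS [ 0.460646   -0.00326939] [0.06862849 0.06937878 0.06964373 0.06944459]
LR [ 0.45824164 -0.00276853] [ 0.4380482  -0.00304972]
bottle [0.46221225 0.12491176]
```

Emit:
drive_tool(
  commands=[
    [[0.02,-0.06,0.5,0,0,0,0.5],[0,0,0.7,0,0,0,0.5],[0,0,0.7,0,0,0,0.5],[0,0,0.6,0,0,0,0.5],[0,0,0.3,0,0,0,0.5],[0,0,0.18,0,0,0,0.5],[0,0,0,0,0,0,0.5],[0,0,0,0,0,0,0.5],[0,0,0,0,0,0,0.2],[0,0,0,0,0,0,0.1],[0,0,0,0,0,0,0],[0,0,0,0,0,0,0],[0,0,0,0,0,0,0],[0,0,0,0,0,0,0]],
  ],
)

```text
t: 35.92
ee_pos: [0.458, -0.0028, 0.0524]
tool_rot: [-3.141, 0.0, -3.141]
contact_force: [0.2, -4.4, 2.5]
width: 0.0193
grip_force: 40.0
```

Emit:
drive_tool(
  commands=[
    [[0,0,-0.2,0,0,0,0],[0,0,-0.4,0,0,0,0],[0,0,-0.6,0,0,0,0],[0,0,-0.6,0,0,0,0],[0,0,-0.6,0,0,0,0],[0,0,-0.4,0,0,0,0],[0,0,-0.2,0,0,0,0],[0.14,0.4,0,0,0,0,0],[0,0.7,0,0,0,0,0],[0,0.8,0,0,0,0,0],[0,0.8,0,0,0,0,0],[0,0.8,0,0,0,0,0],[0,0.8,0,0,0,0,0],[0,0.8,0,0,0,0,0],[0,0.7,0,0,0,0,0],[0,0.5,0,0,0,0,0],[0,0.24,0,0,0,0,0],[0,0,0,0,0,0,0],[0,0,0,0,0,0,0]],
  ],
)

```text
t: 38.3
ee_pos: [0.4522, 0.2584, 0.1721]
tool_rot: [-3.141, -0.0, 3.141]
contact_force: [-0.4, 0.6, -6.3]
width: 0.0192
grip_force: 40.0
```

Emit:
drive_tool(
  commands=[
    [[0,0,0.2,0,0,0,0],[0,0,0.4,0,0,0,0],[0,0,0.6,0,0,0,0],[0,0,0.6,0,0,0,0],[0,0,0.6,0,0,0,0],[0,0,0.4,0,0,0,0],[0,0,0.2,0,0,0,0],[0,0,0,0,0,0,0],[0,0,0,0,0,0,0]],
  ],
)

```text
t: 39.42
ee_pos: [0.4529, 0.2595, 0.0532]
tool_rot: [3.141, 0.001, -3.142]
contact_force: [0.4, 0.9, -6.2]
width: 0.0194
grip_force: 40.0
```

Emit:
drive_tool(
  commands=[
    [[0,0,0.1,0,0,0,0],[0,0,0.05,0,0,0,0],[0,0,0.03,0,0,0,0],[0,0,0.02,0,0,0,0],[0,0,0.02,0,0,0,0],[0,0,0,0,0,0,0],[0,0,0,0,0,0,0]],
  ],
)

```text
t: 40.3
ee_pos: [0.4526, 0.2592, 0.0445]
tool_rot: [3.142, 0.001, -3.141]
contact_force: [-3.9, -3.2, 4.4]
width: 0.0188
grip_force: 40.0
```

Emit:
drive_tool(
  commands=[
    [[0,0,0,0,0,0,0.5],[0,0,0,0,0,0,0.5],[0,0,0,0,0,0,0.5],[0,0,-0.4,0,0,0,0.5],[0,0,-0.7,0,0,0,0.5],[0,0,-0.7,0,0,0,0.5],[0,0,-0.7,0,0,0,0.5],[0,0,-0.6,0,0,0,0.5],[-0.74,-0.5,0,0,0,0,0.5],[-0.74,-0.5,0,0,0,0,0.5],[-0.74,-0.5,0,0,0,0,0.5],[-0.74,-0.5,0,0,0,0,0.5],[-0.74,-0.5,0,0,0,0,0.5],[-0.74,-0.5,0,0,0,0,0.5],[0,0,0,0,0,0,0.5],[0,0,0,0,0,0,0.5]],
  ],
)

```text
t: 42.3
ee_pos: [0.6295, 0.1395, 0.168]
tool_rot: [3.141, -0.0, 3.142]
contact_force: [0.0, 0.2, 0.5]
width: 0.0469
grip_force: 0.0
```

```bash
python3 - <<'E'
from h import *
o=env.observe();print(o['t'],o['joint_positions'],o['ee_pos'])
c=snap('wrist','w7');b=c['color'][:,:,::-1]
cv2.imwrite('pics/w7b.png',cv2.resize(b,(800,600),interpolation=cv2.INTER_CUBIC))
E
```

```text
42.3 [ 1.38379861e-01  2.76491387e-01  1.41492451e+00  3.63157238e-04
  1.45016067e+00 -1.43241477e+00] [0.62950547 0.13950275 0.16798273]
```

View pics/w7b.png

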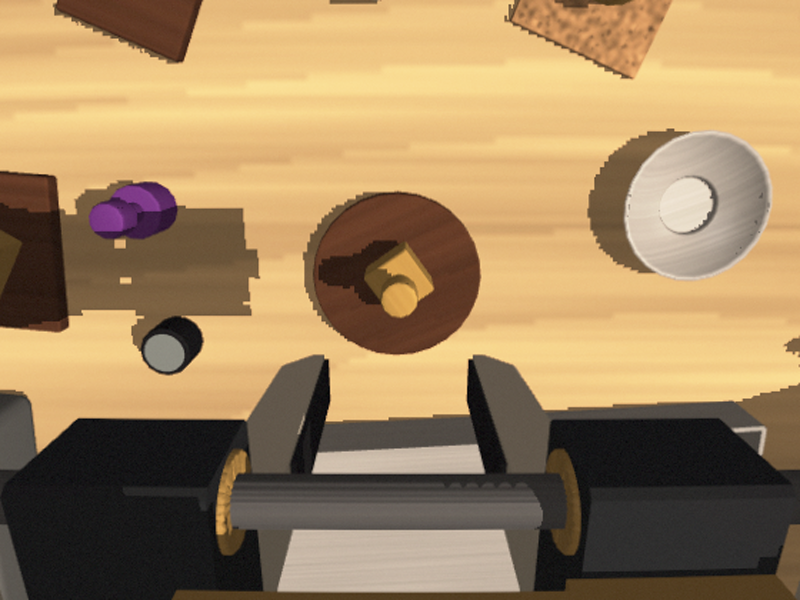

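The small square knob top is at (399,297). The large round stand spans x 313–480 and y 192–354.

```bash
python3 - <<'E'
from h import *
from scipy.optimize import least_squares
w=load('w7');k=1.42857
a=lambda u,v,z:at(w,u/k,v/k,z)[:2]
P=np.array([a(u,v,.012) for u,v in((314,270),(480,270),(397,193),(397,353))])
s=least_squares(lambda x:np.hypot(*(P-x).T)-.052,P.mean(0));print('rL',s.x,s.fun)
print('SS',a(399,297,.070))
E
```

```text
rL [0.63396463 0.13901959] [-0.00068408 -0.00068407 -0.00091864 -0.0010298 ]
SS [0.62956459 0.14015379]
```

Emit:
drive_tool(
  commands=[
    [[0,0,0.5,0,0,0,0.5],[0,0,0.7,0,0,0,0.5],[0,0,0.7,0,0,0,0.5],[0,0,0.6,0,0,0,0.5],[0,0,0.4,0,0,0,0.5],[0,0,0.19,0,0,0,0.5],[0,0,0,0,0,0,0.5],[0,0,0,0,0,0,0.5],[0,0,0,0,0,0,0.2],[0,0,0,0,0,0,0.1],[0,0,0,0,0,0,0],[0,0,0,0,0,0,0],[0,0,0,0,0,0,0],[0,0,0,0,0,0,0]],
  ],
)

```text
t: 44.1
ee_pos: [0.6299, 0.1393, 0.044]
tool_rot: [3.142, 0.0, -3.141]
contact_force: [-0.2, 1.1, 1.6]
width: 0.0188
grip_force: 40.0
```

Emit:
drive_tool(
  commands=[
    [[0,0,-0.2,0,0,0,0],[0,0,-0.4,0,0,0,0],[0,0,-0.6,0,0,0,0],[0,0,-0.6,0,0,0,0],[0,0,-0.6,0,0,0,0],[0,0,-0.4,0,0,0,0],[0,0,-0.2,0,0,0,0],[0.4,-0.33,0,0,0,0,0],[0.6,-0.5,0,0,0,0,0],[0.6,-0.5,0,0,0,0,0],[0.6,-0.5,0,0,0,0,0],[0.6,-0.5,0,0,0,0,0],[0.6,-0.5,0,0,0,0,0],[0.5,-0.42,0,0,0,0,0],[0.335,-0.28,0,0,0,0,0],[0,0,0,0,0,0,0],[0,0,0,0,0,0,0]],
  ],
)

```text
t: 46.22
ee_pos: [0.4607, -0.0018, 0.1638]
tool_rot: [3.141, 0.0, 3.142]
contact_force: [0.3, 0.2, -2.2]
width: 0.0189
grip_force: 40.0
```

Emit:
drive_tool(
  commands=[
    [[0,0,0.2,0,0,0,0],[0,0,0.4,0,0,0,0],[0,0,0.6,0,0,0,0],[0,0,0.6,0,0,0,0],[0,0,0.5,0,0,0,0],[0,0,0.3,0,0,0,0],[0,0,0.2,0,0,0,0],[0,0,0,0,0,0,0],[0,0,0,0,0,0,0]],
  ],
)

```text
t: 47.35
ee_pos: [0.461, -0.0021, 0.0525]
tool_rot: [-3.141, 0.001, -3.141]
contact_force: [0.7, -0.5, -1.2]
width: 0.019
grip_force: 40.0
```

Emit:
drive_tool(
  commands=[
    [[0,0,0.1,0,0,0,0],[0,0,0.05,0,0,0,0],[0,0,0.03,0,0,0,0],[0,0,0.02,0,0,0,0],[0,0,0.01,0,0,0,0],[0,0,0,0,0,0,0],[0,0,0,0,0,0,0]],
  ],
)

```text
t: 48.22
ee_pos: [0.4607, -0.002, 0.044]
tool_rot: [-3.142, 0.001, -3.141]
contact_force: [-1.8, 0.9, 5.8]
width: 0.019
grip_force: 40.0
```

Emit:
drive_tool(
  commands=[
    [[0,0,0,0,0,0,0.5],[0,0,0,0,0,0,0.5],[0,0,0,0,0,0,0.5],[0,0,-0.4,0,0,0,0.5],[0,0,-0.7,0,0,0,0.5],[0,0,-0.7,0,0,0,0.5],[0,0,-0.7,0,0,0,0.5],[0,0,-0.5,0,0,0,0.5],[0.2,0.73,0,0,0,0,0.5],[0,0.9,0,0,0,0,0.5],[0,0.9,0,0,0,0,0.5],[0,0.9,0,0,0,0,0.5],[0,0.9,0,0,0,0,0.5],[0,0.9,0,0,0,0,0.5],[0,0.8,0,0,0,0,0.5],[0,0.5,0,0,0,0,0.5],[0,0,0,0,0,0,0.5],[0,0,0,0,0,0,0.5]],
  ],
)

```text
t: 50.48
ee_pos: [0.4524, 0.2584, 0.1636]
tool_rot: [-3.141, 0.0, -3.142]
contact_force: [-0.6, -1.1, 0.3]
width: 0.0463
grip_force: 0.0
```

Emit:
drive_tool(
  commands=[
    [[0,0,0.5,0,0,0,0.5],[0,0,0.7,0,0,0,0.5],[0,0,0.7,0,0,0,0.5],[0,0,0.6,0,0,0,0.5],[0,0,0.3,0,0,0,0.5],[0,0,0.18,0,0,0,0.5],[0,0,0,0,0,0,0.5],[0,0,0,0,0,0,0.5],[0,0,0,0,0,0,0.2],[0,0,0,0,0,0,0.1],[0,0,0,0,0,0,0],[0,0,0,0,0,0,0],[0,0,0,0,0,0,0],[0,0,0,0,0,0,0]],
  ],
)

```text
t: 52.22
ee_pos: [0.4525, 0.259, 0.0444]
tool_rot: [-3.141, 0.0, -3.141]
contact_force: [-0.5, -3.8, 2.6]
width: 0.0191
grip_force: 40.0
```

Emit:
drive_tool(
  commands=[
    [[0,0,-0.2,0,0,0,0],[0,0,-0.4,0,0,0,0],[0,0,-0.6,0,0,0,0],[0,0,-0.6,0,0,0,0],[0,0,-0.6,0,0,0,0],[0,0,-0.4,0,0,0,0],[0,0,-0.2,0,0,0,0],[-0.44,-0.3,0,0,0,0,0],[-0.6,-0.4,0,0,0,0,0],[-0.6,-0.4,0,0,0,0,0],[-0.6,-0.4,0,0,0,0,0],[-0.6,-0.4,0,0,0,0,0],[-0.6,-0.4,0,0,0,0,0],[-0.6,-0.4,0,0,0,0,0],[-0.5,-0.3,0,0,0,0,0],[0,0,0,0,0,0,0],[0,0,0,0,0,0,0]],
  ],
)

```text
t: 54.35
ee_pos: [0.6334, 0.1387, 0.1628]
tool_rot: [-3.141, -0.002, 3.141]
contact_force: [0.6, 0.4, -6.1]
width: 0.0189
grip_force: 40.0
```

Emit:
drive_tool(
  commands=[
    [[0,0,0.2,0,0,0,0],[0,0,0.4,0,0,0,0],[0,0,0.6,0,0,0,0],[0,0,0.6,0,0,0,0],[0,0,0.4,0,0,0,0],[0,0,0.3,0,0,0,0],[0,0,0.1,0,0,0,0],[0,0,0,0,0,0,0],[0,0,0,0,0,0,0]],
  ],
)

```text
t: 55.48
ee_pos: [0.6348, 0.1393, 0.0613]
tool_rot: [3.141, 0.002, -3.141]
contact_force: [-1.3, -0.1, -6.3]
width: 0.0191
grip_force: 40.0
```

Emit:
drive_tool(
  commands=[
    [[0,0,0.1,0,0,0,0],[0,0,0.05,0,0,0,0],[0,0,0.03,0,0,0,0],[0,0,0.02,0,0,0,0],[0,0,0.02,0,0,0,0],[0,0,0,0,0,0,0],[0,0,0,0,0,0,0]],
  ],
)

```text
t: 56.35
ee_pos: [0.6344, 0.1391, 0.0525]
tool_rot: [-3.142, 0.001, -3.141]
contact_force: [-6.3, -2.3, 5.3]
width: 0.0192
grip_force: 40.0
```

Emit:
drive_tool(
  commands=[
    [[0,0,0,0,0,0,0.5],[0,0,0,0,0,0,0.5],[0,0,0,0,0,0,0.5],[0,0,-0.4,0,0,0,0.5],[0,0,-0.7,0,0,0,0.5],[0,0,-0.7,0,0,0,0.5],[0,0,-0.7,0,0,0,0.5],[0.2,-0.6,-0.7,0,0,0,0.5],[0.2,-0.6,-0.7,0,0,0,0.5],[0.2,-0.6,-0.7,0,0,0,0.5],[0.2,-0.6,-0.7,0,0,0,0.5],[0.2,-0.6,-0.7,0,0,0,0.5],[0.2,-0.6,-0.7,0,0,0,0.5],[0.2,-0.6,-0.7,0,0,0,0.5],[0.2,-0.6,-0.7,0,0,0,0.5],[0,0,0,0,0,0,0.5],[0,0,0,0,0,0,0.5]],
  ],
)

```text
t: 58.48
ee_pos: [0.57, -0.0524, 0.3753]
tool_rot: [3.141, 0.0, -3.142]
contact_force: [-0.4, 0.7, -1.2]
width: 0.0461
grip_force: 0.0
```

```bash
python3 - <<'E'
from h import *
c=snap('wrist','w8');b=c['color'][:,:,::-1]
cv2.imwrite('pics/w8b.png',cv2.resize(b,(800,600),interpolation=cv2.INTER_CUBIC))
E
```

```text
(no output)
```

View pics/w8b.png

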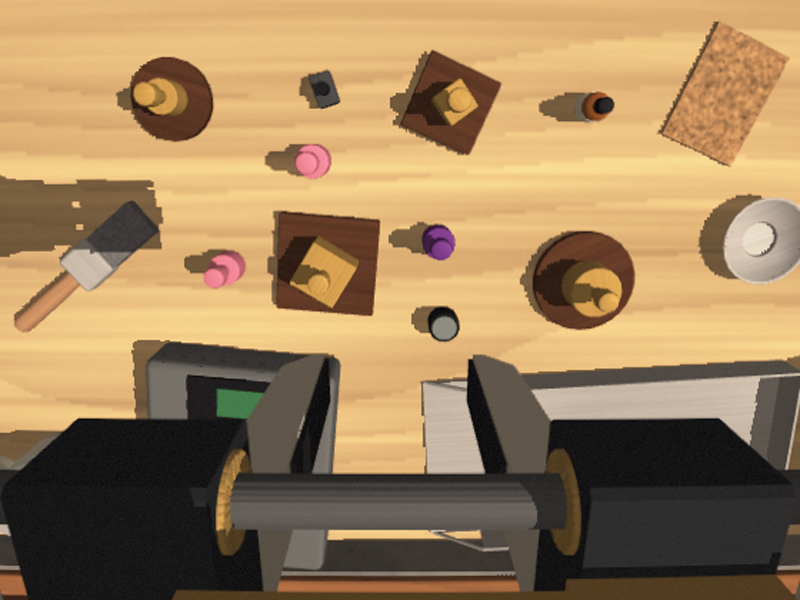

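All four weights stand on their own stands, and the bottle is at (593,105). Knob tops are at SR (146,94), SS (459,99), SL (319,281) and LR (606,299). Checking centring.

```bash
python3 - <<'E'
from h import *
w=load('w8');k=1.42857
a=lambda u,v,z:at(w,u/k,v/k,z)[:2]
m=lambda P:np.mean([a(u,v,.012) for u,v in P],0)
S={'SR':(a(146,94,.07),m([(131,98),(213,98),(172,57),(172,139)])),'SS':(a(459,99,.07),m([(432,51),(500,84),(468,153),(399,123)])),
'SL':(a(319,281,.078),m([(280,211),(380,219),(373,314),(276,305)])),'LR':(a(606,299,.078),m([(533,279),(634,279),(583,231),(583,327)]))}
for n,(p,q) in S.items(): print(n,np.round(p,4),np.round(q,4),'d mm',np.round(1e3*(p-q),1))
print('bottle',a(604,105,.055))
E
```

```text
SR [ 0.4566 -0.2621] [ 0.4567 -0.2638] d mm [-0.1  1.7]
SS [ 0.4617 -0.0018] [ 0.4621 -0.0041] d mm [-0.4  2.3]
SL [ 0.6158 -0.1226] [ 0.6153 -0.1236] d mm [0.4 1. ]
LR [0.6324 0.136 ] [0.632  0.1371] d mm [ 0.4 -1.1]
bottle [0.46474847 0.12501628]
```

All weights are within about 3 mm of centre, so I'm handing in.

```bash
python3 -c "
from cell import env
print(env.finish_job())"
```

```text
the job is handed in; nothing more can be done
None
```

I moved all four weights to their own stands and handed the job in at about 58 s of the 144 s; the hand-in call returned no verdict, but the last wrist picture shows each weight upright within about 3 mm of its stand's centre and the bottle still standing in its place.

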